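Send the loaded printing slide home and latch it

TASK

Two loading slides of a pad printer stand on the table, both pulled out towards the robot; one carries a wooden cube in its nest, the other is empty. With the fingertips, push the loaded slide all the way in against its end stop, then push the finger post of the same unit's latch so that the bar swings fully across behind the slide. Do not touch or unseat the cube, and leave the empty slide unit and the things around it as they are.

Things in the scene. Friction and masses are not known exactly. Their poses are not given: they have to be found in the camera images.
- work: The loaded slide unit, fixed on the table left or right of the empty one: dark steel bed 350 x 110 x 12 mm. Origin: centre of its underside. x runs along the track from the open end (near the robot) to the end stop, y to the left, z up; yaw within 0.2 rad of the robot's x. End stop at x 155 to 175, top 46 mm high; latch keeper at x 21 to 51, y -45 to -55 mm, top 42 mm high.
- work_slide (a joint): Distance of the loaded slide from home, m: 0 = against the end stop, starts at 0.095, moves inward along the unit's +x. Friction 1.5 N, damping 6 N s/m, no spring. The aluminium carriage, 0.4 to 0.9 kg, is 130 mm long, 76 mm wide; its near end is an upright push block 76 mm wide, 20 mm thick, from 21 to 81 mm above the table.
- work_face (a point): Point on the flat near face (the one facing the open end) of the loaded slide's push block, at mid width, 55 mm above the table. Moves with the slide; when home it lies at x = 25 mm on the unit. Push here along the unit's +x.
- work_nest (a point): Centre of the nest floor of the loaded slide, 35 mm above the table, 77 mm inward of work_face. Nest opening 43 x 43 mm, black walls 12 mm high and 8 mm thick.
- work_latch (a joint): Angle a of the loaded unit's latch, rad: 0 = closed, bar straight across the track (mechanical stop); pi/2 = bar beside the track, pointing along the unit's -x. Starts 1.55 to 1.9 (a little outward). The post is 90 mm from the pivot along (-sin a, -cos a) in the unit's x, y: closing moves it first to -y, then +x. Hinge friction 0.08 N m, no spring: about 1 N at the post.
- work_post (a point): On the axis of the upright black finger post of the loaded unit's latch, 75 mm above the table: a cylinder 16 mm in diameter, from 53 to 95 mm above the table. It stands on the latch bar, flat steel 16 mm wide that reaches 113 mm from the pivot, its top 53 mm above the table. Push the post sideways.
- work_pivot (a point): Pivot axis of the loaded unit's latch, 75 mm above the table, at x 14, y 62 mm on the unit. The pivot head itself (22 mm in diameter) ends 59 mm above the table.
- cube: Light wooden cube, 40 mm, 45 g, edges rounded, standing loose in the nest of the loaded slide, 1.5 mm clearance each side. Origin: centre of its underside (35 mm above the table); its top is 75 mm above the table.
- idle_nest (a point): Centre of the nest floor of the empty slide; that unit is built exactly like the loaded one. Leave it where it is.
- idle_post (a point): Finger post of the empty unit's latch, same as work_post. Leave it where it is.
- tape: Bystander: roll of amber tape lying flat, 100 mm across, 48 mm high. Origin: centre of its underside.
- ink: Bystander: white ink jar, 64 mm in diameter, 75 mm high. Origin: centre of its underside.
- spare: Bystander: another 40 mm wooden cube, standing on the table between the far ends of the two units. Origin: centre of its underside.
There are look-alikes about, which are no part of the job. Leave any grey look-alike of the cube alone.

How it is judged:
By the outcome, as a careful person would: the job done as asked, in the order asked, and still so for the second after the job is handed in, with the robot touching nothing.
It also fails if it takes over 48 s, if anything falls off the work surface, if the arm or the gripper's body presses on something with over 40 N, if the wrist force passes 120 N, or if a joint passes its speed limit or range.

ROBOT

A 6-joint arm with a two-finger parallel gripper is mounted at the origin on the work surface. World frame = base frame: x ahead of the robot, y to its left, z up, the work surface at z = 0. Lengths are in mm, angles in rad, forces in N, time in s.
With the tool pointing down it reaches from about 425 to 925 mm from the base axis. Payload 12.5 kg.
Tool frame: the origin (TCP) lies midway between the tips of the shut fingers; the grasp point (between the pads) lies 19 mm behind it; z points along the fingers, y is the line along which they close (so a half turn about z gives the same grasp; the last joint's range is limited). The gripper opens to 85 mm and grips with 20 to 120 N. Pads are 22 mm wide; open, the fingers measure 114 mm over their backs; the gripper's body (76 mm by 85 mm) begins 54 mm behind the grasp point. The pads swing forward as they close: fully open they stand 13 mm farther back than shut.
Start: joints at [-1.456, 0.491, 1.559, -0, 1.092, -0.106], TCP at [136.903, -609.838, 231.327] pointing down, gripper open.
Joint ranges: [-3.1, 3.1], [-0.84, 2.19], [0.05, 2.79], [-1.13, 4.28], [0.06, 2.93], [-2.69, 2.69]. Speed limits (rad/s): [2.22, 2.22, 2.79, 3.14, 3.14, 3.14].

INTERFACE

Orientations are given as a unit quaternion [w, x, y, z].
In Python, from rig import robot, get_image, camera_params, nets gives the robot as it stands.
- The arm moves only by the tool move_arm, never from a script. Its argument "moves" is a list that holds one entry, the list of rows, each a list of 7 numbers: the shift along the tool's x, y, z in mm, then the turn, a rotation vector about the tool's x, y, z in rad, then the finger opening in mm, from 0 to 85.4. In form: [[[tx, ty, tz, wx, wy, wz, claw], ...]]. A call has 1 to 5 rows; each row shifts and turns the commanded pose from where the row before left it, along the tool's axes as they then stand; what a row does not reach is not made up. A row lasts 1/10 s, in which the tool goes at most 50 mm and 8.59 degrees, less where a joint would pass 70% of its speed; a pose out of reach is approached as far as the arm can. A call with a gripper value outside its range is refused whole. The fingers move at their own pace and stop on an object; the grip force is fixed at half the most. Time passes only in rows, so rows that do not move let the fingers close. It gives the time, the measured TCP pose, the force, the opening and the grip force at its end, in the units of the state.
- robot.sense(): the state, without advancing time (a new reading comes with each control period).
- get_image(name): name is "scene" or "top"; returns the picture (384x512x3 uint8, blue, green, red); there is no depth.
- camera_params(name): a dict with "camera_matrix" (3x3 intrinsics, pixels), "rvec" (rotation vector, rad) and "tvec" (3), from world to camera coordinates, as OpenCV has them. Camera axes: x right, y down, z forward; pixel columns grow to the right and rows downward; lengths in mm; the calibration is good to about 2 mm. A picture is of the moment at which its call begins. camera_params takes no time and is no camera call.
- robot.sign_off(): hands the job in; it is judged then, once.
Trained networks look in the newest picture that a camera, given by its name, has taken for a name from the list of things; names that differ only in an ending like _2 or _b are one class to them, and where a whole thing is asked for, a point or a joint stands for the part that bears it (a point fixed in the world has none). Each returns a list of dicts, best first, with "score" (0 to 1); they miss things now and then, are a little off and sometimes report something else, mostly with a low value. They report only what shows in the picture. A call takes as long as a camera call. They do not tell look-alikes from the thing itself.
- nets.search_frame(name, camera): "position" ([row, column] in pixels, amid what is visible of it).
- nets.pinpoint(name, camera): "position" ([row, column] in pixels: a listed point, or the origin of a listed thing).
The state is a dict: "time_s": time; "qpos": joint angles; "joint_vel": joint speeds; "tau": joint torques, N m; "ee_pos": TCP position; "eef_rot": TCP orientation; "force": force on the tool from outside, world axes, zero at the start; "moment": the same for the moment, N m; "opening": finger opening in mm; "grasp_force": force on a finger pad.
Only numpy, scipy, OpenCV 4.12 (cv2) and the standard library are available. Lean on these libraries where they do the work, as an engineer would, in place of code of your own. Each camera call takes 0.05 s, during which the arm holds its last target. There are 200 camera calls.

## Working session

There is one attempt and no reset: what is moved stays moved. The work goes in short steps, Python scripts to look and compute and a tool call to move; the robot and the scene stay as the last step left them, time stands still between calls to the robot, and variables do not carry over. Pictures are saved under pics/ and viewed, at most 10 in all, crops included, and the job is handed in when it is done.

Besides the shell and the picture viewer there is one more tool, called after ">>>" by a JSON object that holds its "method" and its "body", one argument or row to a line. move_arm: Moves the arm, as the interface text tells. Its arguments: {"type":"object","properties":{"moves":{"type":"array"}},"required":["moves"]}

```bash
mkdir -p pics
cat > h.py <<'E'
import numpy as np, cv2
from rig import robot, get_image, camera_params, nets
def proj(cam,p):
    c=camera_params(cam); return cv2.projectPoints(np.array([p],float),np.array(c["rvec"],float),np.array(c["tvec"],float),np.array(c["camera_matrix"],float),None)[0].ravel()
def ray(cam,rc,z):
    c=camera_params(cam);R=cv2.Rodrigues(np.array(c["rvec"],float))[0];t=np.array(c["tvec"],float).ravel()
    d=R.T@np.linalg.inv(np.array(c["camera_matrix"],float))@np.array([rc[1],rc[0],1.]);o=-R.T@t
    return o+d*(z-o[2])/d[2]
E
python3 - <<'E'
from h import *
a=get_image("top");b=get_image("scene")
cv2.imwrite("pics/a.png",cv2.resize(a,(800,600)));cv2.imwrite("pics/b.png",cv2.resize(b,(800,600)))
Z=dict(work=0,work_face=55,work_nest=35,work_post=75,work_pivot=75,cube=35,idle_nest=35,idle_post=75,spare=0,tape=0,ink=0)
for n,z in Z.items():
  for c in("top","scene"):
    print(n,c,[(round(d["score"],2),np.round(d["position"]).astype(int).tolist(),np.round(ray(c,d["position"],z)[:2]).astype(int).tolist()) for d in nets.pinpoint(n,c)[:3]])
s=robot.sense();print(s["ee_pos"],s["eef_rot"],s["time_s"])
E
```

```text
work top [(0.69, [214, 191], [582, 170])]
work scene [(0.93, [234, 293], [570, 164]), (0.32, [225, 293], [540, 125])]
work_face top [(0.66, [244, 179], [505, 189])]
work_face scene [(0.59, [218, 316], [508, 193]), (0.28, [236, 292], [624, 225])]
work_nest top [(0.66, [213, 188], [582, 171])]
work_nest scene [(0.85, [229, 293], [583, 179]), (0.38, [172, 275], [423, -150]), (0.22, [236, 293], [603, 206])]
work_post top [(0.78, [240, 153], [514, 248])]
work_post scene [(0.76, [224, 328], [513, 257]), (0.67, [228, 292], [617, 217])]
work_pivot top [(0.6, [206, 160], [596, 236])]
work_pivot scene [(0.96, [230, 298], [607, 234])]
cube top [(0.88, [211, 186], [589, 177]), (0.63, [259, 255], [470, 1]), (0.59, [199, 245], [622, 29])]
cube scene [(0.75, [228, 292], [581, 172]), (0.67, [221, 258], [650, 81]), (0.61, [276, 324], [640, 388])]
idle_nest top [(0.69, [229, 321], [547, -165]), (0.17, [153, 259], [742, -8])]
idle_nest scene [(0.81, [178, 249], [525, -170]), (0.64, [265, 379], [485, 438])]
idle_post top [(0.86, [261, 289], [468, -81])]
idle_post scene [(0.48, [171, 274], [461, -100]), (0.26, [217, 314], [525, 205])]
spare top [(0.77, [155, 260], [744, -10])]
spare scene [(0.72, [227, 219], [745, -2]), (0.46, [231, 299], [544, 159])]
tape top [(0.88, [214, 412], [592, -415])]
tape scene [(0.74, [164, 201], [599, -426])]
ink top [(0.55, [256, 93], [472, 419]), (0.46, [212, 188], [589, 178])]
ink scene [(0.94, [266, 375], [466, 412]), (0.48, [165, 203], [596, -422])]
[ 136.89847869 -609.82411169  231.3027514 ] [ 9.75280480e-06  9.93913274e-01  1.10165347e-01 -6.15297726e-06] 1.2
```

View pics/a.png

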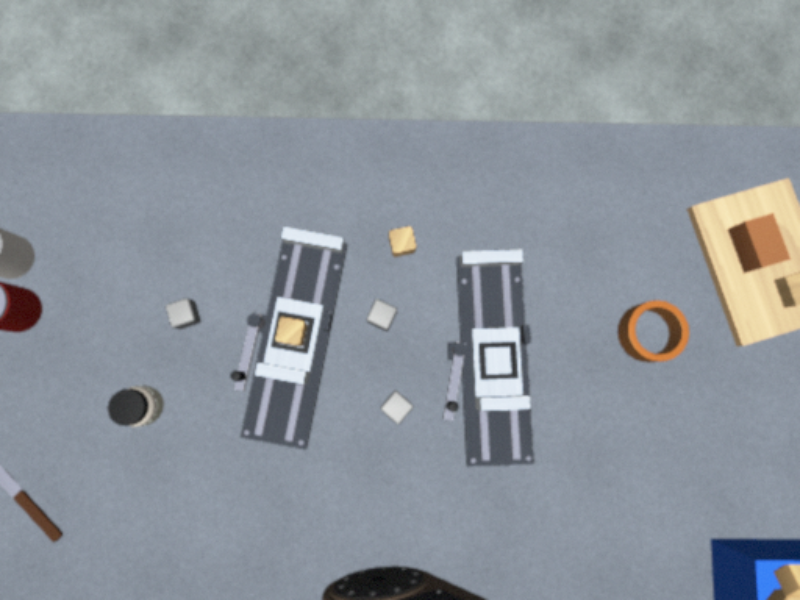

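View pics/b.png

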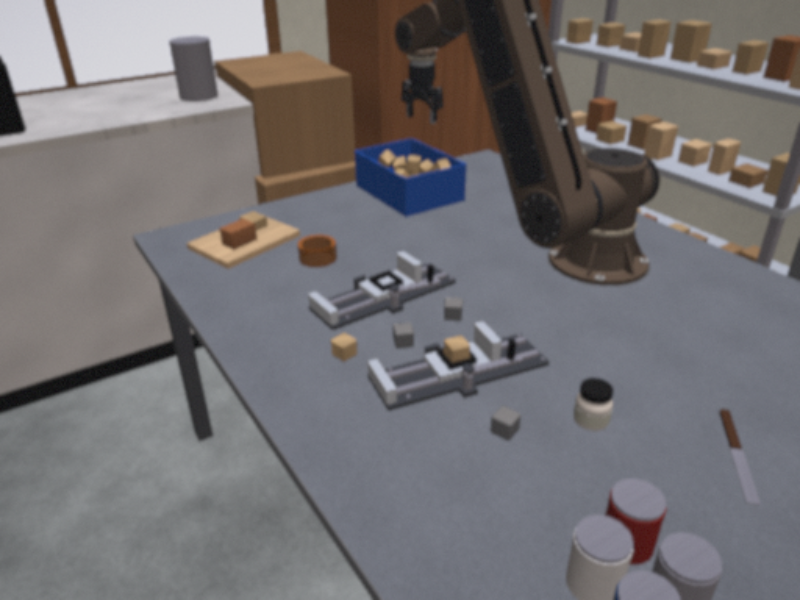

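The pictures show the wooden cube in the left unit's nest (top, 800 px view: (291,331)). Candidates that could be mistaken for it are the spare wooden cube at (402,240), the grey cubes at (182,313), (381,315) and (396,407), and the empty nest at (498,360). I choose the left unit, with its post at (238,376) and its push block at (280,373). Next I fit the unit's pose and check it in a crop.

```bash
cat > fit.py <<'E'
from h import *
from scipy.optimize import least_squares
def T(v,p): c,s=np.cos(v[2]),np.sin(v[2]); return [v[0]+c*p[0]-s*p[1],v[1]+s*p[0]+c*p[1],p[2]]
post=lambda a:(14-90*np.sin(a),62-90*np.cos(a),75)
k=.64
obs=[("top",(244,179),(-70,0,55),1),("top",(213,188),(7,0,35),1),("top",(240,153),None,1.),("top",(206,160),(14,62,59),.5),("scene",(218,316),(-70,0,55),1),("scene",(229,293),(7,0,35),1),("scene",(224,328),None,1.),("scene",(230,298),(14,62,75),.7),
("top",(437*k,242*k),(-175,55,12),1),("top",(447*k,307*k),(-175,-55,12),1),("top",(228*k,284*k),(175,55,46),1),("top",(236*k,344*k),(175,-55,46),.3)]
def res(v):
    r=[]
    for c,rc,p,w in obs:
        q=proj(c,T(v,p or post(v[3]))); r+=[w*(q[0]-rc[1]),w*(q[1]-rc[0])]
    return r
if __name__=="__main__":
    f=least_squares(res,[580,168,-.19,1.7],loss="soft_l1");v=f.x;print(np.round(v,3),np.round(res(v),1))
    a=get_image("top");s=6;x0,y0=140,135;im=cv2.resize(a[y0:y0+100,x0:x0+130],None,fx=s,fy=s,interpolation=cv2.INTER_CUBIC)
    def dl(ps,col):
        q=np.array([(proj("top",T(v,p))-[x0,y0]+.5)*s for p in ps]).astype(int);cv2.polylines(im,[q],True,col,1)
    dl([(-175,55,12),(-175,-55,12),(175,-55,12),(175,55,12)],(0,0,255))
    dl([(-70,38,81),(-70,-38,81),(-50,-38,81),(-50,38,81)],(0,255,0))
    p=post(v[3]);dl([(p[0]+8*np.cos(t),p[1]+8*np.sin(t),95) for t in np.arange(0,6.3,.4)],(255,255,0))
    dl([(14+11*np.cos(t),62+11*np.sin(t),59) for t in np.arange(0,6.3,.4)],(255,0,255))
    dl([(7+20*i,20*j,75) for i,j in((1,1),(1,-1),(-1,-1),(-1,1))],(255,0,0))
    cv2.imwrite("pics/c.png",im)
    for n,p in dict(face=(-70,0,55),home=(25,0,55),post=post(v[3]),post0=post(0),piv=(14,62,75)).items():print(n,np.round(T(v,p),1))
E
python3 fit.py
```

```text
[ 5.76179e+02  1.73381e+02 -1.74000e-01  1.60200e+00] [ 1.2 -0.8 -0.1  0.1 -1.1  0.6  1.2 -0.5 -1.8 -0.9 -1.2 -0.8 -0.9 -1.5
  1.2 -0.5 -1.6  0.3 -0.7  2.  -2.1 -1.3  0.5  0.4]
face [507.2 185.5  55. ]
home [600.8 169.   55. ]
post [512.6 250.4  75. ]
post0 [585.1 143.4  75. ]
piv [600.7 232.   75. ]
```

View pics/c.png

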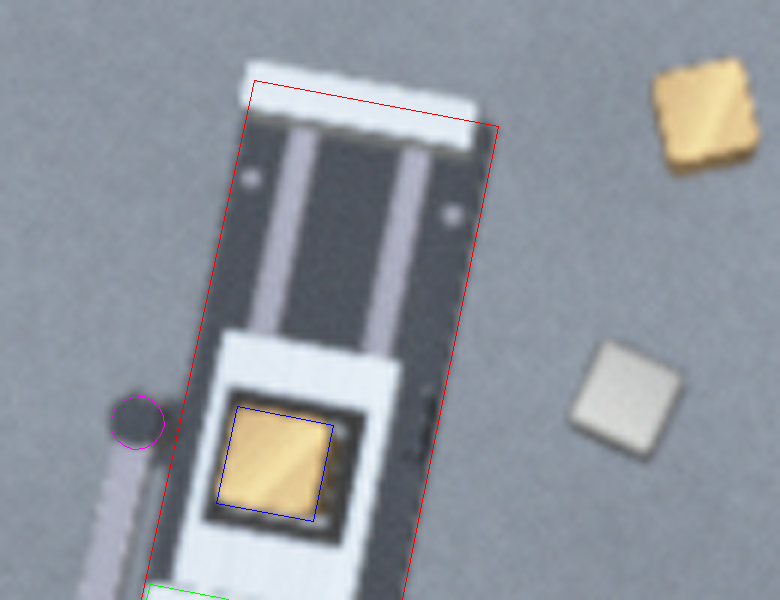

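The overlay matches the bed, cube and pivot to within about 2–3 mm: the cube is at crop (275,463) and the pivot at (137,422). Now I start moving, with the fingers shut and the tool x axis turned onto the unit's x.

>>> {"method": "move_arm", "body": {
  "moves": [
    [[0,0,0,0,0,0.132,0],[0,0,0,0,0,0.132,0],[0,0,0,0,0,0.131,0],[30,-37,0,0,0,0,0],[30,-37,0,0,0,0,0]]
  ]
}}

```text
time_s: 1.75
ee_pos: [208.9, -546.9, 230.9]
eef_rot: [-0.0, 0.996, -0.088, -0.0]
force: [1.4, -0.8, 0.0]
opening: 12.5
grasp_force: 0.0
```

>>> {"method": "move_arm", "body": {
  "moves": [
    [[30,-37,0,0,0,0,0],[30,-37,0,0,0,0,0],[30,-37,0,0,0,0,0],[30,-37,0,0,0,0,0],[30,-37,0,0,0,0,0]]
  ]
}}

```text
time_s: 2.25
ee_pos: [389.8, -389.8, 231.5]
eef_rot: [0.0, 0.996, -0.087, 0.0]
force: [0.8, -0.6, 0.6]
opening: 0.4
grasp_force: 0.0
```

>>> {"method": "move_arm", "body": {
  "moves": [
    [[30,-37,0,0,0,0,0],[30,-37,0,0,0,0,0],[30,-37,0,0,0,0,0],[0,-48,0,0,0,0,0],[0,-48,0,0,0,0,0]]
  ]
}}

```text
time_s: 2.75
ee_pos: [513.8, -201.1, 230.9]
eef_rot: [-0.0, 0.996, -0.087, -0.0]
force: [0.9, -0.1, -0.2]
opening: -0.4
grasp_force: 0.0
```

>>> {"method": "move_arm", "body": {
  "moves": [
    [[-15,-47,0,0,0,0,0],[-15,-47,0,0,0,0,0],[-15,-47,0,0,0,0,0],[-15,-47,0,0,0,0,0],[-15,-47,0,0,0,0,0]]
  ]
}}

```text
time_s: 3.25
ee_pos: [479.5, 43.4, 231.5]
eef_rot: [0.0, 0.996, -0.087, 0.0]
force: [0.7, 0.5, -0.7]
opening: -0.2
grasp_force: 0.0
```

>>> {"method": "move_arm", "body": {
  "moves": [
    [[-15,-47,20,0,0,0,0],[-15,-47,20,0,0,0,0],[-13,-49,0,0,0,0,0],[0,0,0,0,0,0,0]]
  ]
}}

```text
time_s: 3.65
ee_pos: [462.3, 187.8, 193.3]
eef_rot: [-0.0, 0.996, -0.084, -0.0]
force: [-0.5, -0.4, 0.2]
opening: 0.3
grasp_force: 0.0
```

>>> {"method": "move_arm", "body": {
  "moves": [
    [[0,-5,40,0,0,0,0],[0,0,40,0,0,0,0],[0,0,40,0,0,0,0],[0,0,23,0,0,0,0],[0,0,0,0,0,0,0]]
  ]
}}

```text
time_s: 4.15
ee_pos: [463.2, 187.3, 48.4]
eef_rot: [0.001, 0.996, -0.087, -0.002]
force: [0.3, 0.5, 0.0]
opening: -0.1
grasp_force: 0.0
```

Run:
```python
from h import *
a=get_image("top");b=get_image("scene")
A=cv2.resize(a[180:300,120:240],(480,480),interpolation=cv2.INTER_CUBIC);B=cv2.resize(b[180:270,260:340],(320,360),interpolation=cv2.INTER_CUBIC)
im=np.zeros((480,800,3),np.uint8);im[:,:480]=A;im[:360,480:]=B;cv2.imwrite("pics/d.png",im);print(robot.sense()["ee_pos"])
```

```text
[464.54433372 187.81377733  51.18464057]
```

View pics/d.png

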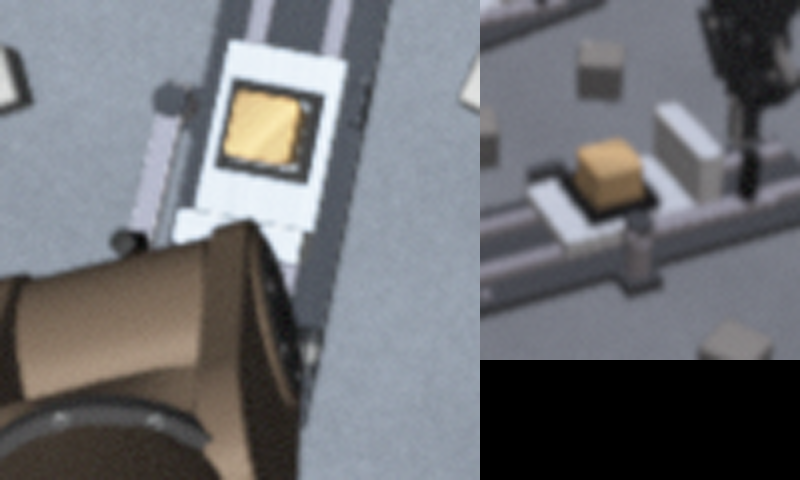

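Top: the cube is seated at crop (262,127), and the post is free at (127,240). Scene: the fingertips stand just outboard of the push block. Now the push along unit x.

>>> {"method": "move_arm", "body": {
  "moves": [
    [[8,-2,0,0,0,0,0],[8,-2,0,0,0,0,0],[5,0,0,0,0,0,0],[4,0,0,0,0,0,0],[4,0,0,0,0,0,0]]
  ]
}}

```text
time_s: 4.75
ee_pos: [493.8, 186.9, 50.9]
eef_rot: [-0.0, 0.996, -0.087, 0.0]
force: [-0.9, -1.0, -1.1]
opening: -0.3
grasp_force: 0.0
```

>>> {"method": "move_arm", "body": {
  "moves": [
    [[4,0,0,0,0,0,0],[5,0,0,0,0,0,0],[6,0,0,0,0,0,0],[6,0,0,0,0,0,0],[6,0,0,0,0,0,0]]
  ]
}}

```text
time_s: 5.25
ee_pos: [520.5, 182.2, 50.7]
eef_rot: [0.0, 0.996, -0.087, -0.0]
force: [-1.4, 0.8, 1.3]
opening: -0.1
grasp_force: 0.9
```

>>> {"method": "move_arm", "body": {
  "moves": [
    [[6,0,0,0,0,0,0],[6,0,0,0,0,0,0],[6,0,0,0,0,0,0],[6,0,0,0,0,0,0],[6,0,0,0,0,0,0]]
  ]
}}

```text
time_s: 5.75
ee_pos: [550.1, 177.1, 50.7]
eef_rot: [0.0, 0.996, -0.087, 0.0]
force: [-1.4, 0.9, 0.2]
opening: -0.3
grasp_force: 0.9
```

>>> {"method": "move_arm", "body": {
  "moves": [
    [[6,0,0,0,0,0,0],[6,0,0,0,0,0,0],[6,0,0,0,0,0,0],[5,0,0,0,0,0,0],[4,0,0,0,0,0,0]]
  ]
}}

```text
time_s: 6.25
ee_pos: [576.6, 172.4, 50.7]
eef_rot: [0.0, 0.996, -0.087, 0.0]
force: [-0.8, 1.4, 1.5]
opening: 0.2
grasp_force: 0.9
```

>>> {"method": "move_arm", "body": {
  "moves": [
    [[3,0,0,0,0,0,0],[2,0,0,0,0,0,0],[2,0,0,0,0,0,0]]
  ]
}}

```text
time_s: 6.55
ee_pos: [583.1, 171.3, 50.7]
eef_rot: [0.0, 0.996, -0.087, -0.0]
force: [-1.7, 2.2, 0.5]
opening: 0.2
grasp_force: 0.8
```

>>> {"method": "move_arm", "body": {
  "moves": [
    [[2,0,0,0,0,0,0],[2,0,0,0,0,0,0]]
  ]
}}

```text
time_s: 6.75
ee_pos: [587.0, 170.6, 50.7]
eef_rot: [0.0, 0.996, -0.087, -0.0]
force: [-2.2, 1.0, -1.4]
opening: -0.0
grasp_force: 0.8
```

>>> {"method": "move_arm", "body": {
  "moves": [
    [[1,0,0,0,0,0,0],[1,0,0,0,0,0,0]]
  ]
}}

```text
time_s: 6.95
ee_pos: [589.0, 170.2, 50.7]
eef_rot: [0.0, 0.996, -0.087, -0.0]
force: [-1.7, 1.4, 0.3]
opening: 0.1
grasp_force: 0.8
```

>>> {"method": "move_arm", "body": {
  "moves": [
    [[1,0,0,0,0,0,0],[1,0,0,0,0,0,0]]
  ]
}}

```text
time_s: 7.15
ee_pos: [591.0, 169.9, 50.7]
eef_rot: [0.0, 0.996, -0.087, -0.0]
force: [-1.7, 1.8, -0.7]
opening: 0.1
grasp_force: 0.8
```

>>> {"method": "move_arm", "body": {
  "moves": [
    [[1,0,0,0,0,0,0],[1,0,0,0,0,0,0]]
  ]
}}

```text
time_s: 7.35
ee_pos: [591.2, 169.8, 50.7]
eef_rot: [0.0, 0.996, -0.087, -0.002]
force: [-14.2, 4.5, 7.9]
opening: -0.2
grasp_force: 7.4
```

>>> {"method": "move_arm", "body": {
  "moves": [
    [[1,0,0,0,0,0,0],[0.5,0,0,0,0,0,0]]
  ]
}}

```text
time_s: 7.55
ee_pos: [591.2, 169.8, 50.7]
eef_rot: [0.0, 0.996, -0.087, -0.003]
force: [-20.9, 5.6, 12.4]
opening: -0.1
grasp_force: 10.4
```

The force jump to 21 N shows the slide is against its stop at the expected place. Next I back off, rise, and go out to the left of the latch post.

>>> {"method": "move_arm", "body": {
  "moves": [
    [[-10,0,0,0,0,0,0],[-25,0,0,0,0,0,0],[0,0,-35,0,0,0,0],[0,0,-35,0,0,0,0],[0,0,0,0,0,0,0]]
  ]
}}

```text
time_s: 8.05
ee_pos: [561.8, 175.7, 124.9]
eef_rot: [-0.001, 0.996, -0.087, 0.004]
force: [-0.1, 0.2, -0.3]
opening: 0.1
grasp_force: 0.0
```

>>> {"method": "move_arm", "body": {
  "moves": [
    [[-18,-35,0,0,0,0,0],[-18,-35,0,0,0,0,0],[-19,-35,0,0,0,0,0],[0,0,0,0,0,0,0]]
  ]
}}

```text
time_s: 8.45
ee_pos: [522.5, 291.7, 120.2]
eef_rot: [-0.0, 0.996, -0.085, 0.0]
force: [0.7, -1.0, 0.1]
opening: -0.2
grasp_force: 0.0
```

Run:
```python
from h import *
a=get_image("top");b=get_image("scene")
A=cv2.resize(a[140:260,120:240],(480,480),interpolation=cv2.INTER_CUBIC);B=cv2.resize(b[180:270,260:340],(320,360),interpolation=cv2.INTER_CUBIC)
im=np.zeros((480,800,3),np.uint8);im[:,:480]=A;im[:360,480:]=B;cv2.imwrite("pics/e.png",im)
p=np.array(robot.sense()["ee_pos"]);d=p[:2]-[577.5,173.];c,s=np.cos(-.174),np.sin(-.174);print(p,"unit",c*d[0]+s*d[1],-s*d[0]+c*d[1])
for n,z in(("work_post",75),("cube",35),("work_face",55)):
 for cam in("top","scene"):
  print(n,cam,[(round(q["score"],2),q["position"],np.round(ray(cam,q["position"],z)[:2])) for q in nets.pinpoint(n,cam)[:2]])
```

```text
[523.62859537 288.79859977 120.21728765] unit -73.10539327335113 104.72366217784946
work_post top [(0.83, [242.0, 154.9], array([509., 243.]))]
work_post scene [(0.78, [221.8, 327.5], array([509., 248.]))]
cube top [(0.81, [200.3, 244.3], array([618.,  29.])), (0.72, [201.7, 121.2], array([610., 342.]))]
cube scene [(0.71, [274.0, 325.1], array([632., 386.])), (0.71, [202.5, 291.0], array([498.,  54.]))]
work_face top [(0.58, [205.4, 186.2], array([601., 174.]))]
work_face scene [(0.78, [225.2, 287.6], array([601., 174.]))]
```

View pics/e.png

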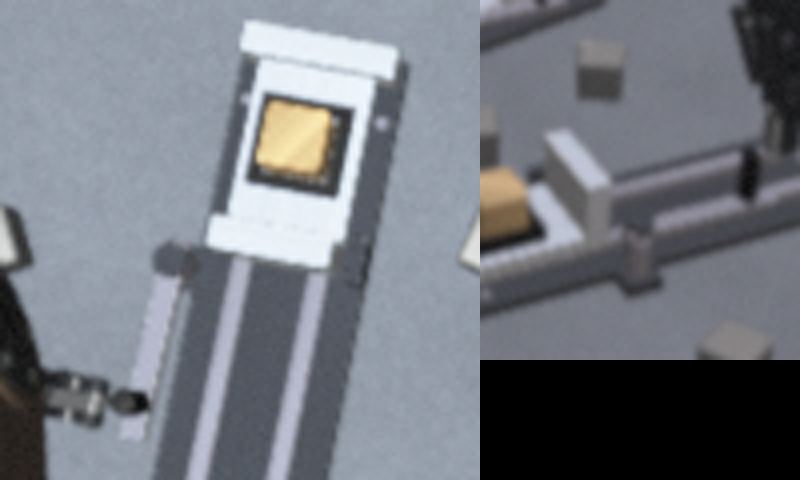

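The slide is at home against the stop, with the cube seated at crop (295,140). The post is free at (130,402) and the fingers are to its left at (70,400). Descend beside the post and start the swing.

>>> {"method": "move_arm", "body": {
  "moves": [
    [[0,0,28,0,0,0,0],[0,0,27,0,0,0,0],[0,0,0,0,0,0,0],[-0.5,6,0,0,0,0,0],[-0.5,7,0,0,0,0,0]]
  ]
}}

```text
time_s: 9.35
ee_pos: [521.1, 275.3, 66.9]
eef_rot: [-0.0, 0.996, -0.087, 0.001]
force: [0.6, 0.6, -0.3]
opening: -0.4
grasp_force: 0.0
```

>>> {"method": "move_arm", "body": {
  "moves": [
    [[-1.7,6.8,0,0,0,0,0],[-1.7,6.8,0,0,0,0,0],[-0.8,7,0,0,0,0,0],[-0.8,7,0,0,0,0,0]]
  ]
}}

```text
time_s: 9.75
ee_pos: [511.0, 248.8, 66.1]
eef_rot: [-0.0, 0.996, -0.087, 0.0]
force: [0.9, 0.4, 0.1]
opening: -0.2
grasp_force: 0.8
```

>>> {"method": "move_arm", "body": {
  "moves": [
    [[0.3,7,0,0,0,0,0],[0.3,7,0,0,0,0,0],[1.4,6.8,0,0,0,0,0],[1.4,6.8,0,0,0,0,0]]
  ]
}}

```text
time_s: 10.15
ee_pos: [509.4, 221.0, 65.6]
eef_rot: [0.0, 0.996, -0.087, -0.0]
force: [0.0, 1.4, -0.1]
opening: 0.1
grasp_force: 0.5
```

>>> {"method": "move_arm", "body": {
  "moves": [
    [[2.3,6.5,0,0,0,0,0],[2.3,6.5,0,0,0,0,0],[3.3,6.2,0,0,0,0,0],[3.3,6.2,0,0,0,0,0]]
  ]
}}

```text
time_s: 10.55
ee_pos: [516.5, 194.1, 65.7]
eef_rot: [0.0, 0.996, -0.087, 0.0]
force: [0.8, 1.2, -0.3]
opening: 0.0
grasp_force: 0.6
```

>>> {"method": "move_arm", "body": {
  "moves": [
    [[4.2,5.5,0,0,0,0,0],[4.2,5.5,0,0,0,0,0],[5,5,0,0,0,0,0],[5,5,0,0,0,0,0]]
  ]
}}

```text
time_s: 10.95
ee_pos: [531.0, 170.2, 65.7]
eef_rot: [0.0, 0.996, -0.087, -0.0]
force: [-1.0, 2.0, -0.2]
opening: 0.1
grasp_force: 0.5
```

Run:
```python
from h import *
a=get_image("top");b=get_image("scene")
A=cv2.resize(a[140:260,120:240],(480,480),interpolation=cv2.INTER_CUBIC);B=cv2.resize(b[180:270,260:340],(320,360),interpolation=cv2.INTER_CUBIC)
im=np.zeros((480,800,3),np.uint8);im[:,:480]=A;im[:360,480:]=B;cv2.imwrite("pics/f.png",im)
p=np.array(robot.sense()["ee_pos"]);d=p[:2]-[577.5,173.];c,s=np.cos(-.174),np.sin(-.174);print(p,"rel",c*d[0]+s*d[1]-14,-s*d[0]+c*d[1]-62)
```

```text
[531.24823725 169.96663253  65.66860675] rel -59.02822162416887 -72.99482300187341
```

View pics/f.png

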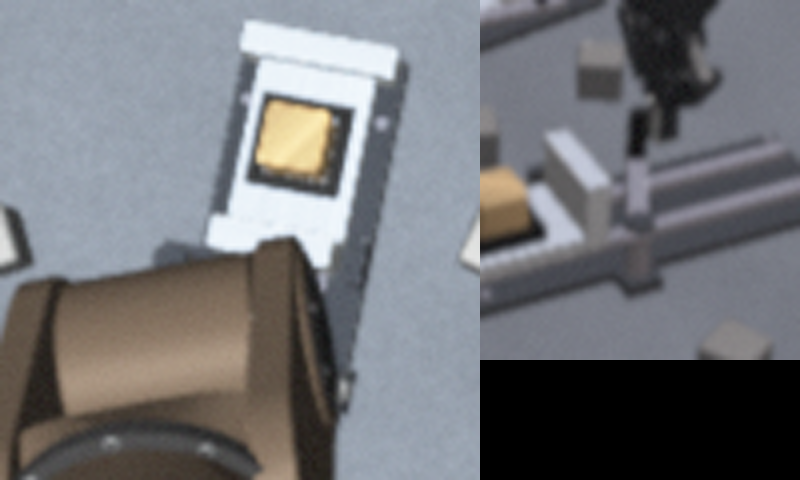

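The bar is swinging across: in the scene part the post is at (640,135) with the finger behind it. Continue.

>>> {"method": "move_arm", "body": {
  "moves": [
    [[5.6,3.6,0,0,0,0,0],[5.6,3.6,0,0,0,0,0],[6.2,2.7,0,0,0,0,0],[6.2,2.7,0,0,0,0,0]]
  ]
}}

```text
time_s: 11.45
ee_pos: [552.2, 153.9, 65.7]
eef_rot: [0.0, 0.996, -0.087, -0.0]
force: [-1.3, 0.8, -0.6]
opening: -0.4
grasp_force: 0.6
```

>>> {"method": "move_arm", "body": {
  "moves": [
    [[5,1.5,0,0,0,0,0],[4,1,0,0,0,0,0],[2,0.5,0,0,0,0,0]]
  ]
}}

```text
time_s: 11.75
ee_pos: [562.4, 149.2, 65.7]
eef_rot: [0.0, 0.996, -0.087, 0.0]
force: [-1.7, 1.6, -0.1]
opening: 0.1
grasp_force: 0.4
```

>>> {"method": "move_arm", "body": {
  "moves": [
    [[1.5,0,0,0,0,0,0],[1.5,0,0,0,0,0,0]]
  ]
}}

```text
time_s: 11.95
ee_pos: [564.9, 148.8, 65.6]
eef_rot: [0.0, 0.996, -0.087, -0.0]
force: [-1.5, -0.3, -0.8]
opening: 0.1
grasp_force: 0.5
```

>>> {"method": "move_arm", "body": {
  "moves": [
    [[1.5,0,0,0,0,0,0],[1,0,0,0,0,0,0]]
  ]
}}

```text
time_s: 12.15
ee_pos: [567.5, 148.4, 65.7]
eef_rot: [0.0, 0.996, -0.087, -0.0]
force: [-1.7, -0.6, -0.6]
opening: -0.4
grasp_force: 0.5
```

>>> {"method": "move_arm", "body": {
  "moves": [
    [[1,0,0,0,0,0,0],[1,0,0,0,0,0,0]]
  ]
}}

```text
time_s: 12.35
ee_pos: [568.4, 148.2, 65.6]
eef_rot: [0.0, 0.996, -0.087, -0.001]
force: [-9.0, 1.6, 4.3]
opening: 0.0
grasp_force: 4.9
```

>>> {"method": "move_arm", "body": {
  "moves": [
    [[1,0,0,0,0,0,0],[0.5,0,0,0,0,0,0]]
  ]
}}

```text
time_s: 12.55
ee_pos: [568.5, 148.1, 65.6]
eef_rot: [0.0, 0.996, -0.087, -0.003]
force: [-15.3, 2.6, 8.8]
opening: 0.1
grasp_force: 7.7
```

The latch is against its stop (15 N). Back off and check.

>>> {"method": "move_arm", "body": {
  "moves": [
    [[-8,0,0,0,0,0,0],[-30,0,0,0,0,0,0],[0,0,-45,0,0,0,0],[-30,0,-35,0,0,0,0],[-20,40,0,0,0,0,0]]
  ]
}}

```text
time_s: 13.05
ee_pos: [478.5, 126.0, 149.3]
eef_rot: [-0.001, 0.996, -0.085, 0.004]
force: [0.6, -1.6, -0.4]
opening: 0.2
grasp_force: 0.0
```

>>> {"method": "move_arm", "body": {
  "moves": [
    [[0,50,0,0,0,0,0],[0,50,0,0,0,0,0],[0,40,0,0,0,0,0],[0,0,0,0,0,0,0]]
  ]
}}

```text
time_s: 13.45
ee_pos: [452.7, -17.6, 146.0]
eef_rot: [0.0, 0.996, -0.089, 0.001]
force: [0.3, 0.3, 0.7]
opening: 0.3
grasp_force: 0.0
```

Run:
```python
from h import *
a=get_image("top");b=get_image("scene")
A=cv2.resize(a[130:280,110:260],(480,480),interpolation=cv2.INTER_CUBIC);B=cv2.resize(b[180:270,240:320],(320,360),interpolation=cv2.INTER_CUBIC)
im=np.zeros((480,800,3),np.uint8);im[:,:480]=A;im[:360,480:]=B;cv2.imwrite("pics/g.png",im)
s=robot.sense();print(s["ee_pos"],s["force"])
for n,z in(("work_post",75),("work_face",55)):
 for cam in("top","scene"):
  print(n,cam,[(round(q["score"],2),np.round(ray(cam,q["position"],z)[:2])) for q in nets.pinpoint(n,cam)[:2]])
```

```text
[453.24835593 -14.8483234  145.9383941 ] [-0.17065444 -0.1522333   0.04391364]
work_post top [(0.58, array([588., 138.])), (0.39, array([596., 161.]))]
work_post scene [(0.63, array([597., 154.]))]
work_face top [(0.65, array([597., 168.]))]
work_face scene [(0.61, array([606., 182.]))]
```

View pics/g.png

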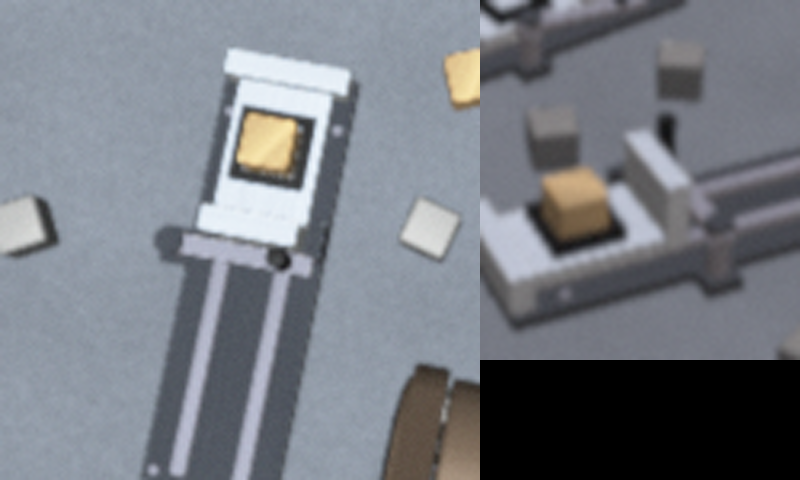

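The slide is home with the cube seated at (270,142). The bar lies straight across behind it with its post at (279,259), and the robot is clear.

```bash
python3 -c "
from h import *
print(robot.sign_off())"
```

```text
the job is handed in; nothing more can be done
None
```

The loaded slide is pushed home against its end stop and its latch bar is swung fully across behind it, with the cube still seated and nothing else touched; the job is handed in at about 14 s of the 48 s allowed.

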